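# Heft three stock tins and hold up the full one

## Task

Three look-alike closed tins stand on the shop counter, and just one is full. Heft them one at a time, from the robot's left to its right, lifting each clear of the counter and setting it back upright where it stood, without disturbing the bottles and other goods; then hold the heaviest one up, upright and still, over the middle of the round glass reading plate, its underside at least 12 cm above the plate, and finish while still holding it there (if the last one hefted is the heaviest it need not be set back first).

Things in the scene. Friction and masses are not known exactly. Their poses are not given: they have to be found in the camera images.
- tin_left: closed square brass-coloured tin, the one farthest to the robot's left (+y); 60 x 60 mm, 80 mm tall, rigid, looks the same as the other two, with a slip lid (top 21 mm) that is shut fast, best gripped in its upper half. Origin: centre of its underside, z up, x and y square to its sides. It weighs between 0.2 and 0.65 kg according to what is inside; one tin, any of the three, is at least 0.2 kg heavier than each of the others. The stock inside may shift by 3 mm or so.
- tin_middle: closed square brass-coloured tin, the one between the other two; 60 x 60 mm, 80 mm tall, rigid, looks the same as the other two, with a slip lid (top 21 mm) that is shut fast, best gripped in its upper half. Origin: centre of its underside, z up, x and y square to its sides. It weighs between 0.2 and 0.65 kg according to what is inside; one tin, any of the three, is at least 0.2 kg heavier than each of the others. The stock inside may shift by 3 mm or so.
- tin_right: closed square brass-coloured tin, the one farthest to the robot's right (-y); 60 x 60 mm, 80 mm tall, rigid, looks the same as the other two, with a slip lid (top 21 mm) that is shut fast, best gripped in its upper half. Origin: centre of its underside, z up, x and y square to its sides. It weighs between 0.2 and 0.65 kg according to what is inside; one tin, any of the three, is at least 0.2 kg heavier than each of the others. The stock inside may shift by 3 mm or so.
- plate_top (a point): centre of the upper face of the round reading plate, a grey glass disc with a black rim, 120 mm across and 12 mm thick, with a small cable block at its far side, fixed on the counter beyond the tins; z up
- counter: the grey concrete-topped counter that all things stand on, its top at height 0; fixed
- bottle_a: bystander: small capped bottle, 32 mm across, 75 mm tall, standing between the left and middle tins; origin at the centre of its underside
- bottle_b: bystander: a like bottle standing between the middle and right tins; origin at the centre of its underside
- bottle_c: bystander: a like bottle with another cap, standing to the left of the reading plate; origin at the centre of its underside
- tape: bystander: roll of yellow tape lying flat, 90 mm across, 24 mm high, to the right of the plate; origin at the centre of its underside
- carton: bystander: small white carton lying flat, 50 x 90 mm, 30 mm high, right of the tins; origin at the centre of its underside
Not all that is in view belongs to the job. Leave any blue or pink look-alike of the tin_right alone.

How it is judged:
By the outcome, as a careful person would: the job done as asked, in the order asked, and still so for the second after the job is handed in, while the arm keeps its last pose, push and grip.
It also fails if it takes over 72 s, if anything falls off the work surface, if the arm or the gripper's body presses on something with over 40 N, if the wrist force passes 120 N, or if a joint passes its speed limit or range.

## Robot

A 6-joint arm with a two-finger parallel gripper is mounted at the origin on the work surface. World frame = base frame: x ahead of the robot, y to its left, z up, the work surface at z = 0. Lengths are in m, angles in rad, forces in N, time in s.
With the tool pointing down it reaches from about 0.3 to 0.875 m from the base axis. Payload 6.4 kg.
Tool frame: the origin (TCP) lies at the centre of the arm's flange, where the gripper is bolted on; the fingertips stand 173 mm ahead of it and the grasp point (between the pads) lies 155 mm ahead of it (ctrl.pinch_z is the distance from the TCP to the grasp point, in m); z points along the fingers, y is the direction in which the jaws open and shut (so a half turn about z gives the same grasp; the last joint's range is limited). The gripper opens to 85 mm and grips with 20 to 120 N. Pads are 22 mm wide; open, the fingers measure 114 mm over their backs; the gripper's body (76 mm by 85 mm) begins 54 mm behind the grasp point. The pads swing forward as they close: fully open they stand 13 mm farther back than shut.
Start: joints at [-1.554, 0.181, 1.607, -0, 1.354, -0.206], TCP at [0.127, -0.561, 0.405] pointing down, gripper open.
Joint ranges: [-2.99, 2.99], [-0.89, 2.07], [0.3, 2.58], [-1.14, 4.28], [0, 2.63], [-3.12, 3.12]. Speed limits (rad/s): [2.57, 2.57, 3.01, 3.14, 3.14, 3.14].

## Interface

Orientations are given as a unit quaternion [w, x, y, z].
In Python, from bench import ctrl gives the robot as it stands.
- The arm moves only by the tool drive_tool, never from a script. Its argument "commands" is a list that holds one entry, the list of rows, each a list of 7 numbers: the shift along the tool's x, y, z in units of 50 mm (1.0 is 50 mm), then the turn, a rotation vector about the tool's x, y, z in units of 8 degrees (1.0 is 8 degrees), then the closure in counts, from 0 (fully open) to 255 (shut). A call has 1 to 10 rows; each row shifts and turns the commanded pose from where the row before left it, along the tool's axes as they then stand; what a row does not reach is not made up. A row lasts 1/10 s, in which the tool goes at most 50 mm and 8.59 degrees, less where a joint would pass 70% of its speed; a pose out of reach is approached as far as the arm can. A call is refused whole if a number of a shift passes 1 or a number of a turn 1, either way. A call with a gripper value outside its range is refused whole. The fingers move at their own pace and stop on an object; the grip force is fixed at half the most. Time passes only in rows, so rows that do not move let the fingers close. It gives the time, the measured TCP pose, the force and the opening at its end, in the units of the state.
- ctrl.get_obs(): the state, without advancing time (a new reading comes with each control period).
- ctrl.camera(name): name is "side" or "top"; returns a dict with "pixels" (400x640x3 uint8, red, green, blue), "depth" (400x640 float32, m along the optical axis (not along the pixel's ray), 0 where there is no reading), "intrinsics" (3x3 intrinsics, pixels), "k1" (the pictures are not rectified: a ray, as slopes to the right and down, at radius r is drawn at 1 + k1 r^2 times it, then the intrinsics apply), "R" (3x3) and "t" (3): a world point X has camera coordinates R X + t. Camera axes: x right, y down, z forward; pixel columns grow to the right and rows downward; lengths in m; the calibration is good to about 2 mm. A picture is of the moment at which its call begins.
- ctrl.hand_in(): hands the job in, once; it reports no verdict.
The state is a dict: "time_s": time; "q": joint angles; "dq": joint speeds; "joint_efforts": joint torques, N m; "eef_pos": TCP position; "eef_rot": TCP orientation; "wrist_force": force on the tool from outside, world axes, zero at the start; "torque": the same for the moment, N m; "opening": opening from 0.0 (shut) to 1.0 (fully open).
Only numpy, scipy, OpenCV 4.12 (cv2) and the standard library are available. Lean on these libraries where they do the work, as an engineer would, in place of code of your own. Each camera call takes 0.05 s, during which the arm holds its last target. There are 200 camera calls.

## Working session

There is one attempt and no reset: what is moved stays moved. The work goes in short steps, Python scripts to look and compute and a tool call to move; the robot and the scene stay as the last step left them, time stands still between calls to the robot, and variables do not carry over. Pictures are saved under pics/ and viewed, about 8 in all and at most 12, crops included, and the job is handed in when it is done.

Besides the shell and the picture viewer there is one more tool, called after "Emit:" by a JSON object that holds its "method" and its "body", one argument or row to a line. drive_tool: Moves the arm, as the interface text tells. Its arguments: {"type":"object","properties":{"commands":{"type":"array","items":{"type":"array","items":{"type":"array","items":{"type":"number"}}}}},"required":["commands"]}

```bash
mkdir -p pics; cat > h.py <<'E'
import numpy as np,cv2
from bench import ctrl
def snap(name,fn):
    c=ctrl.camera(name); cv2.imwrite('pics/'+fn+'.png',cv2.cvtColor(c['pixels'],cv2.COLOR_RGB2BGR)); np.savez('pics/'+fn+'.npz',**{k:c[k] for k in c}); return c
def load(fn): return np.load('pics/'+fn+'.npz')
def ray(c,u,v):
    K=c['intrinsics']; d=np.array([(u-K[0,2])/K[0,0],(v-K[1,2])/K[1,1]]); s=d.copy()
    for _ in range(20): s=d/(1+float(c['k1'])*(s@s))
    return np.r_[s,1]
def at_z(c,u,v,z):
    R,t=c['R'],c['t']; o=-R.T@t; d=R.T@ray(c,u,v); return o+d*(z-o[2])/d[2]
def at_depth(c,u,v):
    d=np.median(c['depth'][v-1:v+2,u-1:u+2]); return c['R'].T@(ray(c,u,v)*d-c['t'])
E
python3 - <<'E'
from h import *
a=snap('top','t0');b=snap('side','s0')
print(ctrl.get_obs()); print(ctrl.pinch_z)
for c in(a,b): print(-c['R'].T@c['t'],c['R'],c['k1'])
E
```

```text
{'time_s': 0.1, 'q': array([-1.55431340e+00,  1.81440869e-01,  1.60792275e+00,  9.90428545e-06,
        1.35384007e+00, -2.06276090e-01]), 'dq': array([-0.00050985, -0.0028971 , -0.00376428, -0.00044003, -0.00071237,
       -0.00029758]), 'joint_efforts': array([ 9.19223130e-04, -4.45872545e+01, -3.52237701e+01, -2.59238568e-04,
        4.16915209e-03,  1.84840286e-05]), 'eef_pos': array([ 0.12705759, -0.56053993,  0.40388146]), 'eef_rot': array([-8.01437488e-04,  9.93803509e-01,  1.11148267e-01,  8.11398445e-05]), 'wrist_force': array([0.21325272, 0.11512467, 0.37571968]), 'torque': array([ 0.01545841,  0.01422299, -0.01543035]), 'opening': 1.0043206180921649}
0.1547
[ 0.18324056 -0.04957901  1.47552567] [[ 2.06664063e-02 -9.99771067e-01  5.54195750e-03]
 [-9.75564095e-01 -2.13781719e-02 -2.18672518e-01]
 [ 2.18740933e-01 -8.87359661e-04 -9.75782566e-01]] -0.13718189801470165
[0.39353784 0.66429495 0.80341784] [[-0.99068273 -0.13595533 -0.00799191]
 [-0.08977279  0.69603437 -0.7123742 ]
 [ 0.10241371 -0.70501936 -0.70175432]] 0.011980504210526271
```

View pics/t0.png

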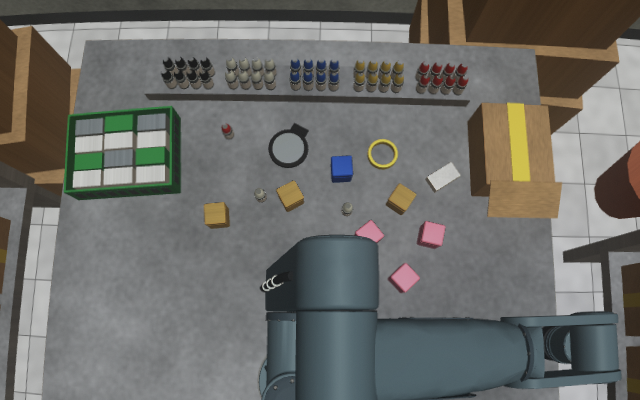

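View pics/s0.png

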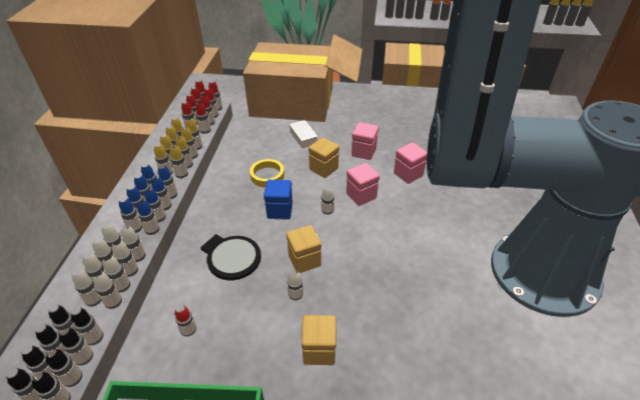

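The top view shows brass tins at about (216,214), (290,195) and (401,198), the plate at (288,148), bottles at (261,195), (347,208) and (227,131), the tape at (383,153) and the carton at (443,177). The side view agrees. Next I measure the tin tops by colour and depth.

```bash
cat > m.py <<'E'
from h import *
def cloud(c):
    d=c['depth'];v,u=np.mgrid[0:400,0:640];K=c['intrinsics']
    p=cv2.undistortPoints(np.c_[u.ravel(),v.ravel()].astype(np.float64)[:,None],K,np.array([float(c['k1']),0,0,0,0]))[:,0]
    return ((np.c_[p,np.ones(len(p))]*d.reshape(-1,1)-c['t'])@c['R']).reshape(400,640,3)
def tins(c):
    P=cloud(c);h=cv2.cvtColor(c['pixels'],cv2.COLOR_RGB2HSV)
    m=(h[...,0]>12)&(h[...,0]<26)&(h[...,1]>120)&(P[...,2]>.07)&(P[...,2]<.09)&(P[...,0]<.7)&(P[...,0]>.2)
    n,l,s,_=cv2.connectedComponentsWithStats(m.astype(np.uint8))
    for i in range(1,n):
        if s[i,4]>40:
            q=P[l==i];r=cv2.minAreaRect((q[:,:2]*1000).astype(np.float32));print('tin',np.round(r[0],1),np.round(r[1],1),'ang',round(r[2],1),'z',np.median(q[:,2]).round(4),len(q),'uv',s[i,:4])
E
python3 - <<'E'
from m import *
for n in('t0','s0'):
    c=load(n);print(n);tins(c)
c=load('t0')
for nm,u,v,z in [('plate',288,148,.012),('ba',261,194,.07),('bb',347,207,.07),('bc',227,130,.07),('tape',383,153,.024),('carton',443,177,.03),('blue',342,167,.08),('pink',370,234,.08)]: print(nm,at_z(c,u,v,z).round(3),at_depth(c,u,v).round(3))
c=load('s0')
for nm,u,v,z in [('plate',234,257,.012),('ba',295,279,.075),('bb',327,194,.075),('bc',183,313,.075)]: print(nm,at_z(c,u,v,z).round(3),at_depth(c,u,v).round(3))
a=cv2.imread('pics/t0.png')[110:260,190:480];cv2.imwrite('pics/t0c.png',cv2.resize(a,None,fx=2.7,fy=2.7,interpolation=cv2.INTER_CUBIC))
E
```

```text
t0
tin [515.2  39.2] [60.8 59. ] ang 29.8 z 0.0794 433 uv [277 181  26  27]
tin [ 513.5 -277.8] [56.9 59.3] ang 56.4 z 0.0789 409 uv [389 184  27  27]
tin [453.6 247.8] [60.7 60.4] ang 6.7 z 0.0792 436 uv [204 202  22  23]
s0
tin [ 577.6 -546.9] [236.4 119.9] ang 47.0 z 0.0802 344 uv [271  70  61  33]
tin [ 514.7 -277.1] [61.  60.5] ang 57.6 z 0.0787 373 uv [309 138  30  21]
tin [517.5  39.8] [59.  60.5] ang 28.5 z 0.079 642 uv [287 226  34  28]
tin [455.5 248.8] [57.9 59.1] ang 8.4 z 0.0793 1030 uv [302 316  34  33]
plate [0.671 0.053 0.012] [0.671 0.053 0.011]
ba [0.514 0.12  0.07 ] [0.514 0.12  0.069]
bb [ 0.481 -0.124  0.07 ] [ 0.485 -0.125  0.051]
bc [0.704 0.229 0.07 ] [0.705 0.23  0.066]
tape [ 0.658 -0.232  0.024] [ 0.667 -0.235 -0.002]
carton [ 0.587 -0.409  0.03 ] [ 0.587 -0.41   0.028]
blue [ 0.595 -0.108  0.08 ] [ 0.595 -0.108  0.079]
pink [ 0.404 -0.187  0.08 ] [ 0.404 -0.187  0.081]
plate [0.67  0.057 0.012] [0.67  0.057 0.013]
ba [0.516 0.143 0.075] [0.518 0.136 0.066]
bb [ 0.484 -0.104  0.075] [ 0.485 -0.116  0.064]
bc [0.706 0.244 0.075] [0.709 0.241 0.069]
```

View pics/t0c.png

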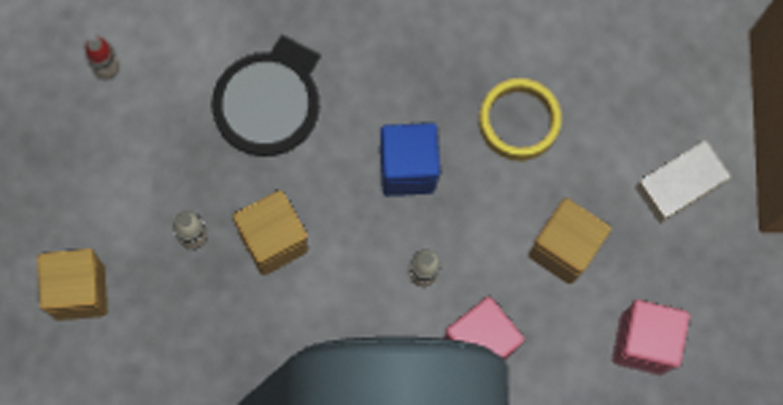

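```bash
cat > p.py <<'E'
import sys
from h import *
from scipy.spatial.transform import Rotation as Ro
# usage: p.py x y z [yawdeg of jaw axis]: total shift in tool axes (units), total turn (units)
o=ctrl.get_obs();w,x,y,z=o['eef_rot'];R=Ro.from_quat([x,y,z,w]);a=list(map(float,sys.argv[1:]))
d=R.inv().apply(np.array(a[:3])-o['eef_pos'])/.05
Y=R.as_matrix()[:,1];yaw=np.degrees(np.arctan2(Y[1],Y[0]))
print('t',round(o['time_s'],2),'pos',o['eef_pos'].round(4),'jaw',round(yaw,2),'open',round(o['opening'],3),'F',o['wrist_force'].round(2),'T',o['torque'].round(3),'q',o['q'].round(2))
print('shift units',d.round(3))
if len(a)>3:
    t=np.radians(yaw+((a[3]-yaw+90)%180-90)); yv=np.array([np.cos(t),np.sin(t),0]); zv=np.array([0,0,-1.]); T=Ro.from_matrix(np.c_[np.cross(yv,zv),yv,zv])
    print('turn units',(np.degrees((R.inv()*T).as_rotvec())/8).round(3))
    print('shift in turned axes',(T.inv().apply(np.array(a[:3])-o['eef_pos'])/.05).round(3))
E
python3 p.py .45 -.2 .40
```

```text
t 0.1 pos [ 0.1271 -0.5605  0.4039] jaw -77.24 open 1.004 F [0.21 0.12 0.38] T [ 0.015  0.014 -0.015] q [-1.55  0.18  1.61  0.    1.35 -0.21]
shift units [ 7.892 -5.606  0.089]
```

Emit:
{"method": "drive_tool", "body": {
  "commands": [
    [[0.79,-0.56,0,0,0,0,0],[0.79,-0.56,0,0,0,0,0],[0.79,-0.56,0,0,0,0,0],[0.79,-0.56,0,0,0,0,0],[0.79,-0.56,0,0,0,0,0],[0.79,-0.56,0,0,0,0,0],[0.79,-0.56,0,0,0,0,0],[0.79,-0.56,0,0,0,0,0],[0.79,-0.56,0,0,0,0,0],[0.79,-0.56,0,0,0,0,0]]
  ]
}}

```text
time_s: 1.1
eef_pos: [0.4513, -0.1986, 0.4046]
eef_rot: [0.0, 0.994, 0.111, -0.0]
wrist_force: [1.0, -1.4, -0.2]
opening: 1.001
```

```bash
python3 p.py .4545 .248 .36 97.5
```

```text
t 1.1 pos [ 0.4513 -0.1986  0.4046] jaw -77.24 open 1.001 F [ 0.96 -1.37 -0.2 ] T [-0.052 -0.044  0.019] q [-0.66 -0.01  1.81 -0.    1.34  0.69]
shift units [ 2.035 -8.697  0.891]
turn units [0.    0.    0.658]
shift in turned axes [ 1.229 -8.847  0.892]
```

Emit:
{"method": "drive_tool", "body": {
  "commands": [
    [[0,0,0.09,0,0,0.66,0],[0.13,-0.98,0.09,0,0,0,0],[0.13,-0.98,0.09,0,0,0,0],[0.13,-0.98,0.09,0,0,0,0],[0.13,-0.98,0.09,0,0,0,0],[0.13,-0.98,0.09,0,0,0,0],[0.13,-0.98,0.09,0,0,0,0],[0.13,-0.98,0.09,0,0,0,0],[0.13,-0.98,0.09,0,0,0,0],[0.13,-0.98,0.09,0,0,0,0]]
  ]
}}

```text
time_s: 2.1
eef_pos: [0.4504, 0.2465, 0.3593]
eef_rot: [0.0, 0.998, 0.065, -0.0]
wrist_force: [0.9, -0.3, 0.5]
opening: 1.0
```

```bash
python3 p.py .4545 .248 .30 97.5; python3 - <<'E'
from m import *
snap('side','s1'); c=snap('top','t1'); tins(c)
E
```

```text
t 2.1 pos [0.4504 0.2465 0.3593] jaw -82.5 open 1.0 F [ 0.89 -0.3   0.53] T [0.005 0.007 0.024] q [ 0.27  0.09  1.81 -0.    1.25  1.71]
shift units [ 0.086 -0.019  1.187]
turn units [ 0.001  0.    -0.   ]
shift in turned axes [ 0.086 -0.019  1.187]
tin [514.7  38.8] [60.8 58.6] ang 30.8 z 0.0793 431 uv [277 181  26  27]
tin [ 512.5 -277.7] [56.3 58.5] ang 56.7 z 0.0792 403 uv [389 184  27  27]
tin [450.7 238.3] [50.1 42.6] ang 10.8 z 0.0791 245 uv [209 205  17  20]
```

View pics/s1.png

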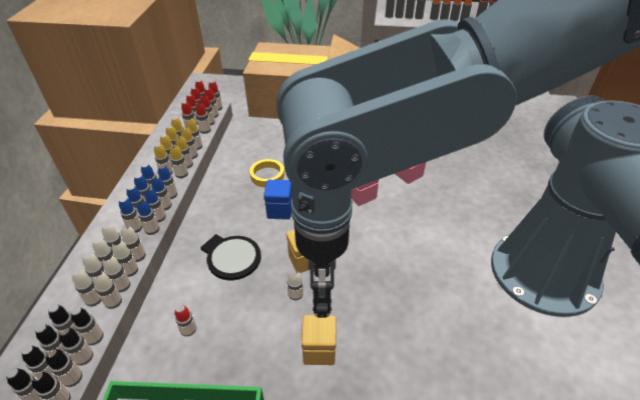

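The side view shows the gripper above the left tin at (320,330), jaws seen edge-on as intended. I go down to grip it.

Emit:
{"method": "drive_tool", "body": {
  "commands": [
    [[0.09,-0.02,0.3,0,0,0,0],[0,0,0.5,0,0,0,0],[0,0,0.5,0,0,0,0],[0,0,0.5,0,0,0,0],[0,0,0.5,0,0,0,0],[0,0,0.4,0,0,0,0],[0,0,0.2,0,0,0,0],[0,0,0,0,0,0,0]]
  ]
}}

```text
time_s: 3.0
eef_pos: [0.4547, 0.2454, 0.2133]
eef_rot: [0.0, 0.998, 0.065, -0.002]
wrist_force: [-0.3, -0.1, -1.0]
opening: 0.998
```

```bash
python3 p.py .4545 .248 .213 97.5
```

```text
t 3.0 pos [0.4547 0.2454 0.2133] jaw -82.54 open 0.998 F [-0.26 -0.07 -1.04] T [ 0.029 -0.02   0.018] q [ 0.26  0.32  1.88 -0.    0.95  1.71]
shift units [ 0.003 -0.052  0.005]
turn units [ 0.004  0.024 -0.005]
shift in turned axes [ 0.003 -0.052  0.005]
```

Emit:
{"method": "drive_tool", "body": {
  "commands": [
    [[0,-0.05,0,0,0.02,0,0],[0,0,0,0,0,0,80],[0,0,0,0,0,0,160],[0,0,0,0,0,0,255],[0,0,0,0,0,0,255],[0,0,0,0,0,0,255],[0,0,0,0,0,0,255],[0,0,0,0,0,0,255],[0,0,0,0,0,0,255]]
  ]
}}

```text
time_s: 3.9
eef_pos: [0.4558, 0.2486, 0.2161]
eef_rot: [-0.0, 0.998, 0.065, 0.003]
wrist_force: [-0.7, -1.6, 6.0]
opening: 0.696
```

```bash
python3 p.py .4545 .248 .263 97.5
```

```text
t 3.9 pos [0.4558 0.2486 0.2161] jaw -82.5 open 0.696 F [-0.73 -1.55  6.  ] T [-0.244  0.06   0.037] q [ 0.27  0.31  1.88 -0.    0.95  1.71]
shift units [-0.021  0.009 -0.938]
turn units [-0.    -0.039  0.   ]
shift in turned axes [-0.027  0.009 -0.937]
```

Emit:
{"method": "drive_tool", "body": {
  "commands": [
    [[0,0,-0.1,0,0,0,255],[0,0,-0.2,0,0,0,255],[0,0,-0.3,0,0,0,255],[0,0,-0.3,0,0,0,255],[0,0,-0.2,0,0,0,255],[0,0,-0.1,0,0,0,255],[0,0,0,0,0,0,255],[0,0,0,0,0,0,255],[0,0,0,0,0,0,255],[0,0,0,0,0,0,255]]
  ]
}}

```text
time_s: 4.9
eef_pos: [0.4545, 0.2484, 0.274]
eef_rot: [0.0, 0.998, 0.065, 0.001]
wrist_force: [0.1, 0.3, -6.0]
opening: 0.695
```

```bash
python3 p.py .4558 .2486 .2161 97.5; python3 - <<'E'
from h import *
snap('side','s2')
print([ctrl.get_obs()['wrist_force'].round(2)])
for i in range(3): ctrl.camera('top'); print(ctrl.get_obs()['wrist_force'].round(2))
a=cv2.imread('pics/s2.png')[180:400,200:420];cv2.imwrite('pics/s2c.png',cv2.resize(a,None,fx=2.5,fy=2.5))
E
```

```text
t 4.9 pos [0.4545 0.2484 0.274 ] jaw -82.52 open 0.695 F [ 0.12  0.29 -5.95] T [ 0.014 -0.028  0.079] q [ 0.27  0.22  1.86 -0.    1.07  1.71]
shift units [ 2.400e-02 -1.000e-03  1.158e+00]
turn units [ 0.001 -0.01  -0.002]
shift in turned axes [ 2.500e-02 -1.000e-03  1.158e+00]
[array([ 0.34, -0.11, -5.47])]
[ 0.42 -0.38 -5.75]
[-1.25 -0.53 -5.74]
[-0.07 -0.03 -5.64]
```

View pics/s2c.png

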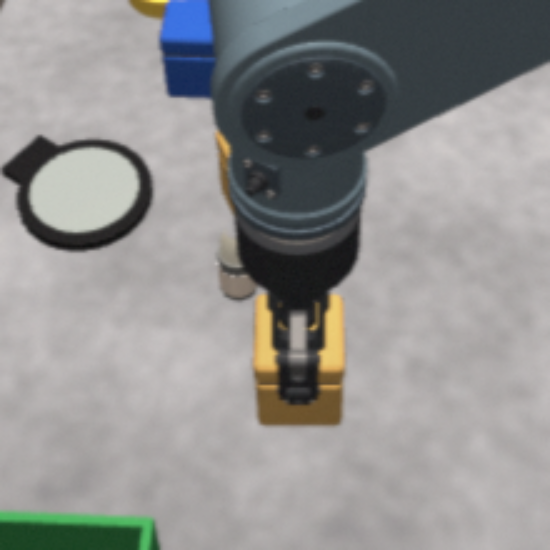

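The tin hangs clear and upright at crop (300,350), about 5.7 N (around 0.58 kg). I set it back.

Emit:
{"method": "drive_tool", "body": {
  "commands": [
    [[0.02,0,0.2,0,0,0,255],[0,0,0.3,0,0,0,255],[0,0,0.3,0,0,0,255],[0,0,0.2,0,0,0,255],[0,0,0.1,0,0,0,255],[0,0,0.03,0,0,0,255],[0,0,0,0,0,0,255],[0,0,0,0,0,0,255]]
  ]
}}

```text
time_s: 5.9
eef_pos: [0.4564, 0.2487, 0.2188]
eef_rot: [-0.0, 0.998, 0.065, 0.002]
wrist_force: [0.2, 0.6, -4.4]
opening: 0.694
```

```bash
python3 p.py .4558 .2486 .2161 97.5
```

```text
t 5.9 pos [0.4564 0.2487 0.2188] jaw -82.51 open 0.694 F [ 0.16  0.57 -4.35] T [-0.04  -0.014  0.004] q [ 0.27  0.31  1.87 -0.    0.95  1.71]
shift units [-0.012  0.001  0.054]
turn units [-0.001 -0.029 -0.002]
shift in turned axes [-0.011  0.001  0.054]
```

Emit:
{"method": "drive_tool", "body": {
  "commands": [
    [[-0.01,0,0.03,0,-0.02,0,255],[0,0,0.03,0,0,0,255],[0,0,0,0,0,0,255],[0,0,0,0,0,0,255]]
  ]
}}

```text
time_s: 6.3
eef_pos: [0.4557, 0.2487, 0.2162]
eef_rot: [-0.0, 0.998, 0.065, 0.0]
wrist_force: [-4.9, -1.4, 5.7]
opening: 0.694
```

Emit:
{"method": "drive_tool", "body": {
  "commands": [
    [[0,0,0,0,0,0,200],[0,0,0,0,0,0,80],[0,0,0,0,0,0,0],[0,0,0,0,0,0,0],[0,0,0,0,0,0,0],[0,0,0,0,0,0,0],[0,0,-0.3,0,0,0,0],[0,0,-0.7,0,0,0,0],[0,0,-1,0,0,0,0],[0,0,-1,0,0,0,0]]
  ]
}}

```text
time_s: 7.3
eef_pos: [0.4551, 0.2484, 0.3662]
eef_rot: [0.0, 0.998, 0.065, -0.001]
wrist_force: [0.6, -0.7, -0.7]
opening: 0.996
```

```bash
python3 p.py .516 .0395 .36 119.5
```

```text
t 7.3 pos [0.4551 0.2484 0.3662] jaw -82.52 open 0.996 F [ 0.6  -0.72 -0.71] T [-0.031 -0.056 -0.023] q [0.27 0.09 1.79 0.   1.26 1.71]
shift units [0.664 4.301 0.124]
turn units [-1.000e-03  1.200e-02 -2.752e+00]
shift in turned axes [-0.997  4.236  0.124]
```

Emit:
{"method": "drive_tool", "body": {
  "commands": [
    [[0.133,0.86,0.02,0,0,0,0],[0.133,0.86,0.02,0,0,0,0],[0.133,0.86,0.02,0,0,0,0],[0.133,0.86,0.02,0,0,0,0],[0.133,0.86,0.02,0,0,0,0],[0,0,0,0,0,-0.92,0],[0,0,0,0,0,-0.92,0],[0,0,0,0,0,-0.92,0],[0,0,0,0,0,0,0],[0,0,0,0,0,0,0]]
  ]
}}

```text
time_s: 8.3
eef_pos: [0.5165, 0.0397, 0.3602]
eef_rot: [-0.0, 0.967, 0.253, 0.0]
wrist_force: [0.0, -0.1, -0.3]
opening: 1.001
```

```bash
python3 p.py .516 .0395 .213 119.5;  python3 - <<'E'
from m import *
c=snap('side','s3');tins(c); c=snap('top','t3');tins(c)
E
```

```text
t 8.3 pos [0.5165 0.0397 0.3602] jaw -60.63 open 1.001 F [ 0.04 -0.09 -0.32] T [ 0.029  0.017 -0.005] q [-0.15  0.1   1.79  0.    1.25  0.91]
shift units [-1.000e-02 -1.000e-03  2.943e+00]
turn units [-0.    -0.    -0.016]
shift in turned axes [-1.000e-02 -1.000e-03  2.943e+00]
tin [ 514.9 -276.1] [60.9 59.9] ang 56.5 z 0.0787 254 uv [317 138  22  21]
tin [517.6  39.7] [58.5 60.8] ang 30.5 z 0.0791 650 uv [287 226  34  28]
tin [455.  248.8] [57.4 60.8] ang 6.5 z 0.0793 1052 uv [302 316  34  33]
tin [ 512.5 -277.6] [56.4 59.8] ang 56.3 z 0.0791 404 uv [389 184  27  27]
tin [522.6  64.5] [20.3 29.9] ang 78.7 z 0.0794 67 uv [277 186   9  11]
tin [452.7 250.9] [62.3 54.5] ang 2.7 z 0.0794 398 uv [204 203  20  22]
```

View pics/s3.png

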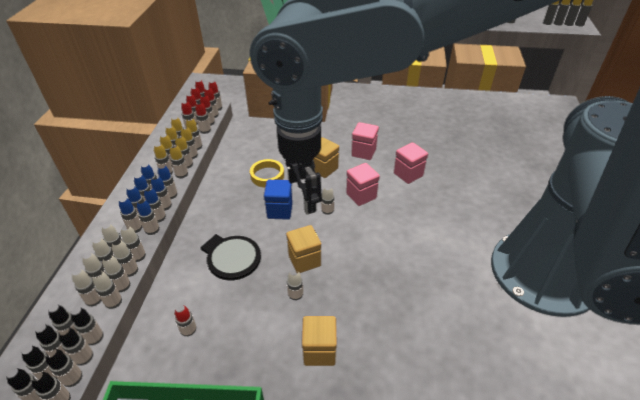

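The left tin (320,340) is back where it stood (455.0, 248.8 against 455.5, 248.8 mm) and upright. The gripper is over the middle tin, so I go down.

Emit:
{"method": "drive_tool", "body": {
  "commands": [
    [[-0.01,0,0.3,0,0,0,0],[0,0,0.5,0,0,0,0],[0,0,0.5,0,0,0,0],[0,0,0.5,0,0,0,0],[0,0,0.5,0,0,0,0],[0,0,0.4,0,0,0,0],[0,0,0.2,0,0,0,0],[0,0,0,0,0,0,0]]
  ]
}}

```text
time_s: 9.2
eef_pos: [0.5154, 0.0396, 0.2139]
eef_rot: [-0.001, 0.967, 0.255, -0.001]
wrist_force: [-0.5, 0.6, -0.1]
opening: 1.003
```

```bash
python3 p.py .516 .0395 .214 119.5
```

```text
t 9.2 pos [0.5154 0.0396 0.2139] jaw -60.48 open 1.003 F [-0.52  0.6  -0.11] T [-0.001 -0.054 -0.043] q [-0.15  0.32  1.88 -0.    0.95  0.9 ]
shift units [ 0.009  0.008 -0.002]
turn units [-0.013  0.016  0.003]
shift in turned axes [ 0.009  0.008 -0.002]
```

Emit:
{"method": "drive_tool", "body": {
  "commands": [
    [[0,0,0,0,0,0,80],[0,0,0,0,0,0,160],[0,0,0,0,0,0,255],[0,0,0,0,0,0,255],[0,0,0,0,0,0,255],[0,0,0,0,0,0,255],[0,0,0,0,0,0,255],[0,0,0,0,0,0,255]]
  ]
}}

```text
time_s: 10.0
eef_pos: [0.5169, 0.0393, 0.2168]
eef_rot: [0.001, 0.967, 0.255, 0.001]
wrist_force: [0.5, -0.9, 6.9]
opening: 0.69
```

Emit:
{"method": "drive_tool", "body": {
  "commands": [
    [[0,0,-0.1,0,0,0,255],[0,0,-0.2,0,0,0,255],[0,0,-0.3,0,0,0,255],[0,0,-0.3,0,0,0,255],[0,0,-0.2,0,0,0,255],[0,0,-0.1,0,0,0,255],[0,0,0,0,0,0,255],[0,0,0,0,0,0,255],[0,0,0,0,0,0,255],[0,0,0,0,0,0,255]]
  ]
}}

```text
time_s: 11.0
eef_pos: [0.5158, 0.0395, 0.2745]
eef_rot: [-0.0, 0.967, 0.255, -0.001]
wrist_force: [-0.9, 0.0, -2.7]
opening: 0.695
```

```bash
python3 p.py .516 .0395 .2165 119.5;python3 - <<'E'
from m import *
for i in range(3): c=ctrl.camera('side'); print(ctrl.get_obs()['wrist_force'].round(2))
tins(c)
E
```

```text
t 11.0 pos [0.5158 0.0395 0.2745] jaw -60.44 open 0.695 F [-0.93  0.02 -2.73] T [ 0.047  0.002 -0.041] q [-0.15  0.21  1.86 -0.    1.07  0.9 ]
shift units [0.006 0.003 1.16 ]
turn units [-0.006  0.007  0.008]
shift in turned axes [0.004 0.002 1.16 ]
[ 0.99 -0.85 -2.54]
[ 0.09  0.48 -1.59]
[ 0.12  0.21 -2.24]
tin [ 497.3 -278.5] [41.5 79.6] ang 7.5 z 0.0788 203 uv [322 138  17  21]
tin [514.   63.9] [32.9 67.4] ang 84.3 z 0.0806 189 uv [289 237  32  18]
tin [454.8 249. ] [57.6 60.9] ang 7.0 z 0.0793 1061 uv [302 316  34  33]
```

Middle tin is about 2.3 N, so light. I set it back.

Emit:
{"method": "drive_tool", "body": {
  "commands": [
    [[0.01,0,0.2,0,0,0,255],[0,0,0.3,0,0,0,255],[0,0,0.3,0,0,0,255],[0,0,0.2,0,0,0,255],[0,0,0.1,0,0,0,255],[0,0,0.03,0,0,0,255],[0,0,0.02,0,0,0,255],[0,0,0.02,0,0,0,255],[0,0,0,0,0,0,255],[0,0,0,0,0,0,255]]
  ]
}}

```text
time_s: 12.15
eef_pos: [0.5166, 0.0397, 0.2171]
eef_rot: [0.0, 0.967, 0.255, 0.0]
wrist_force: [-0.2, -0.2, -3.2]
opening: 0.698
```

```bash
python3 p.py .516 .0395 .2165 119.5
```

```text
t 12.15 pos [0.5166 0.0397 0.2171] jaw -60.43 open 0.698 F [-0.23 -0.2  -3.19] T [-0.036 -0.055  0.015] q [-0.15  0.31  1.88 -0.    0.95  0.9 ]
shift units [-0.013 -0.003  0.012]
turn units [ 0.003 -0.004  0.008]
shift in turned axes [-0.013 -0.003  0.012]
```

Emit:
{"method": "drive_tool", "body": {
  "commands": [
    [[0,0,0.02,0,0,0,255],[0,0,0.01,0,0,0,255],[0,0,0,0,0,0,255],[0,0,0,0,0,0,255]]
  ]
}}

```text
time_s: 12.55
eef_pos: [0.5168, 0.0397, 0.2168]
eef_rot: [0.0, 0.967, 0.255, 0.0]
wrist_force: [-4.4, 0.7, 11.9]
opening: 0.69
```

Seated: the counter now pushes up. I release, rise, and move to the right tin.

Emit:
{"method": "drive_tool", "body": {
  "commands": [
    [[0,0,0,0,0,0,200],[0,0,0,0,0,0,80],[0,0,0,0,0,0,0],[0,0,0,0,0,0,0],[0,0,0,0,0,0,0],[0,0,0,0,0,0,0],[0,0,-0.3,0,0,0,0],[0,0,-0.7,0,0,0,0],[0,0,-1,0,0,0,0],[0,0,-1,0,0,0,0]]
  ]
}}

```text
time_s: 13.55
eef_pos: [0.516, 0.0397, 0.3661]
eef_rot: [-0.0, 0.967, 0.255, -0.001]
wrist_force: [1.2, -1.0, 0.4]
opening: 1.001
```

```bash
python3 p.py .5142 -.277 .36 147
```

```text
t 13.55 pos [0.516  0.0397 0.3661] jaw -60.44 open 1.001 F [ 1.23 -1.01  0.37] T [-0.005 -0.004  0.04 ] q [-0.15  0.09  1.79  0.    1.26  0.9 ]
shift units [-3.155  5.493  0.119]
turn units [-0.012  0.009 -3.43 ]
shift in turned axes [-5.332  3.42   0.122]
```

Emit:
{"method": "drive_tool", "body": {
  "commands": [
    [[-0.45,0.785,0.017,0,0,0,0],[-0.45,0.785,0.017,0,0,0,0],[-0.45,0.785,0.017,0,0,0,0],[-0.45,0.785,0.017,0,0,0,0],[-0.45,0.785,0.017,0,0,0,0],[-0.45,0.785,0.017,0,0,0,0],[-0.45,0.785,0.017,0,0,0,0],[0,0,0,0,0,-1,0],[0,0,0,0,0,-1,0],[0,0,0,0,0,-1,0]]
  ]
}}

```text
time_s: 14.55
eef_pos: [0.5148, -0.2777, 0.3588]
eef_rot: [-0.0, 0.892, 0.453, -0.0]
wrist_force: [-0.1, 0.5, -0.5]
opening: 0.995
```

Emit:
{"method": "drive_tool", "body": {
  "commands": [
    [[0,0,0,0,0,-0.43,0],[0,0,0,0,0,0,0],[0,0,0,0,0,0,0]]
  ]
}}

```text
time_s: 14.85
eef_pos: [0.515, -0.277, 0.3591]
eef_rot: [-0.0, 0.879, 0.476, -0.0]
wrist_force: [-0.7, 0.4, -0.2]
opening: 0.998
```

```bash
python3 p.py .5142 -.277 .213 147; python3 - <<'E'
from m import *
c=snap('side','s4');tins(c); c=snap('top','t4');tins(c)
E
```

```text
t 14.85 pos [ 0.515  -0.277   0.3591] jaw -33.1 open 0.998 F [-0.72  0.35 -0.23] T [ 0.008 -0.045 -0.1  ] q [-0.7   0.25  1.63  0.    1.27 -0.12]
shift units [-0.01  -0.013  2.922]
turn units [-0.002 -0.    -0.012]
shift in turned axes [-0.01  -0.013  2.922]
tin [ 545.5 -524.9] [80.8 35.2] ang 60.4 z 0.0789 84 uv [311  90  17  14]
tin [ 649.9 -500.6] [99.6 12. ] ang 0.5 z 0.0794 177 uv [271  93  34   9]
tin [ 515.2 -277.5] [60.1 60. ] ang 57.3 z 0.0786 368 uv [309 138  30  21]
tin [516.5  41.6] [59.4 61.2] ang 29.0 z 0.079 644 uv [287 226  34  29]
tin [455.  249.3] [57.5 61.6] ang 6.4 z 0.0793 1064 uv [303 316  33  33]
tin [513.8  40.8] [59.5 59.2] ang 27.9 z 0.0793 431 uv [276 181  27  27]
tin [453.3 249.4] [60.4 59.2] ang 7.3 z 0.0794 434 uv [204 203  22  22]
```

View pics/s4.png

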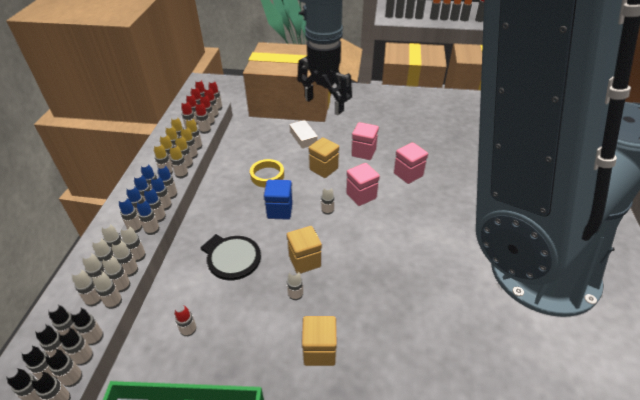

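The picture shows the left (320,340) and middle (305,248) tins upright and in place within 2 mm, bottles undisturbed. Down on the right tin (324,155).

Emit:
{"method": "drive_tool", "body": {
  "commands": [
    [[-0.01,-0.01,0.3,0,0,0,0],[0,0,0.5,0,0,0,0],[0,0,0.5,0,0,0,0],[0,0,0.5,0,0,0,0],[0,0,0.5,0,0,0,0],[0,0,0.4,0,0,0,0],[0,0,0.18,0,0,0,0],[0,0,0,0,0,0,0]]
  ]
}}

```text
time_s: 15.75
eef_pos: [0.5136, -0.2765, 0.2132]
eef_rot: [-0.002, 0.879, 0.477, -0.001]
wrist_force: [1.7, -0.1, 0.7]
opening: 1.001
```

```bash
python3 p.py .5145 -.277 .214 147
```

```text
t 15.75 pos [ 0.5136 -0.2765  0.2132] jaw -33.01 open 1.001 F [ 1.73 -0.07  0.68] T [ 0.028  0.022 -0.01 ] q [-0.7   0.44  1.71 -0.    1.   -0.12]
shift units [ 0.002  0.021 -0.017]
turn units [-0.026 -0.003 -0.002]
shift in turned axes [ 0.002  0.021 -0.017]
```

Emit:
{"method": "drive_tool", "body": {
  "commands": [
    [[0,0.02,-0.01,-0.02,0,0,80],[0,0,0,0,0,0,160],[0,0,0,0,0,0,255],[0,0,0,0,0,0,255],[0,0,0,0,0,0,255],[0,0,0,0,0,0,255],[0,0,0,0,0,0,255],[0,0,0,0,0,0,255]]
  ]
}}

```text
time_s: 16.55
eef_pos: [0.5159, -0.2782, 0.2174]
eef_rot: [0.003, 0.879, 0.477, 0.001]
wrist_force: [0.3, -0.1, 6.1]
opening: 0.694
```

Emit:
{"method": "drive_tool", "body": {
  "commands": [
    [[0,0,-0.1,0,0,0,255],[0,0,-0.2,0,0,0,255],[0,0,-0.3,0,0,0,255],[0,0,-0.3,0,0,0,255],[0,0,-0.2,0,0,0,255],[0,0,-0.1,0,0,0,255],[0,0,0,0,0,0,255],[0,0,0,0,0,0,255],[0,0,0,0,0,0,255],[0,0,0,0,0,0,255]]
  ]
}}

```text
time_s: 17.55
eef_pos: [0.5148, -0.2774, 0.275]
eef_rot: [0.001, 0.879, 0.477, 0.0]
wrist_force: [1.0, 0.7, -2.7]
opening: 0.694
```

```bash
python3 p.py .5147 -.277 .2165 147;python3 - <<'E'
from m import *
for i in range(3): c=ctrl.camera('side'); print(ctrl.get_obs()['wrist_force'].round(2))
E
```

```text
t 17.55 pos [ 0.5148 -0.2774  0.275 ] jaw -33.0 open 0.694 F [ 1.02  0.71 -2.73] T [-0.014 -0.018  0.009] q [-0.7   0.35  1.68  0.    1.11 -0.12]
shift units [ 0.006 -0.008  1.17 ]
turn units [ 0.01  -0.001  0.   ]
shift in turned axes [ 0.006 -0.007  1.17 ]
[-0.17  1.38 -2.72]
[ 0.76 -1.47 -2.58]
[-0.05 -0.34 -2.56]
```

Right tin is about 2.65 N, so the left one (5.7 N) is the full tin. I set the right tin back.

Emit:
{"method": "drive_tool", "body": {
  "commands": [
    [[0.01,0,0.2,0,0,0,255],[0,0,0.3,0,0,0,255],[0,0,0.3,0,0,0,255],[0,0,0.2,0,0,0,255],[0,0,0.1,0,0,0,255],[0,0,0.03,0,0,0,255],[0,0,0.02,0,0,0,255],[0,0,0.02,0,0,0,255],[0,0,0.02,0,0,0,255],[0,0,0,0,0,0,255]]
  ]
}}

```text
time_s: 18.7
eef_pos: [0.5157, -0.2775, 0.2174]
eef_rot: [0.002, 0.879, 0.477, 0.001]
wrist_force: [-3.6, 0.1, 3.3]
opening: 0.693
```

```bash
python3 p.py .5147 -.277 .2165 147
```

```text
t 18.7 pos [ 0.5157 -0.2775  0.2174] jaw -32.99 open 0.693 F [-3.57  0.11  3.25] T [ 0.244  0.251 -0.053] q [-0.7   0.43  1.7   0.    1.   -0.12]
shift units [-0.003 -0.023  0.017]
turn units [0.029 0.001 0.001]
shift in turned axes [-0.003 -0.023  0.018]
```

Seated. Release and rise high for the swing back to the left tin.

Emit:
{"method": "drive_tool", "body": {
  "commands": [
    [[0,0,0,0,0,0,200],[0,0,0,0,0,0,80],[0,0,0,0,0,0,0],[0,0,0,0,0,0,0],[0,0,0,0,0,0,0],[0,0,0,0,0,0,0],[0,0,-0.3,0,0,0,0],[0,0,-0.7,0,0,0,0],[0,0,-1,0,0,0,0],[0,0,-1,0,0,0,0]]
  ]
}}

```text
time_s: 19.7
eef_pos: [0.5147, -0.2767, 0.3684]
eef_rot: [0.001, 0.879, 0.477, 0.001]
wrist_force: [1.7, -1.2, 0.5]
opening: 0.999
```

```bash
python3 p.py .4545 .249 .365 97.2
```

```text
t 19.7 pos [ 0.5147 -0.2767  0.3684] jaw -33.0 open 0.999 F [ 1.68 -1.23  0.49] T [-0.026 -0.066 -0.019] q [-0.7   0.23  1.62  0.    1.29 -0.12]
shift units [ 8.163 -6.737  0.056]
turn units [ 0.012 -0.007  6.225]
shift in turned axes [  0.123 -10.583   0.068]
```

Emit:
{"method": "drive_tool", "body": {
  "commands": [
    [[0,0,0,0,0,0.89,0],[0,0,0,0,0,0.89,0],[0,0,0,0,0,0.89,0],[0,0,0,0,0,0.89,0],[0,0,0,0,0,0.89,0],[0,0,0,0,0,0.89,0],[0,0,0,0,0,0.885,0]]
  ]
}}

```text
time_s: 20.4
eef_pos: [0.5151, -0.277, 0.3675]
eef_rot: [0.001, 0.998, 0.06, 0.002]
wrist_force: [-0.1, 0.2, 1.6]
opening: 1.001
```

Emit:
{"method": "drive_tool", "body": {
  "commands": [
    [[0.01,-0.96,0,0,0,0,0],[0.01,-0.96,0,0,0,0,0],[0.01,-0.96,0,0,0,0,0],[0.01,-0.96,0,0,0,0,0],[0.01,-0.96,0,0,0,0,0],[0.01,-0.96,0,0,0,0,0],[0.01,-0.96,0,0,0,0,0],[0.01,-0.96,0,0,0,0,0],[0.01,-0.96,0,0,0,0,0],[0.01,-0.96,0,0,0,0,0]]
  ]
}}

```text
time_s: 21.4
eef_pos: [0.4592, 0.2017, 0.3668]
eef_rot: [0.001, 0.998, 0.063, 0.002]
wrist_force: [0.7, 0.4, 0.0]
opening: 1.001
```

Emit:
{"method": "drive_tool", "body": {
  "commands": [
    [[0.01,-0.97,0,0,0,0,0],[0,0,0,0,0,0,0],[0,0,0,0,0,0,0]]
  ]
}}

```text
time_s: 21.7
eef_pos: [0.4537, 0.2491, 0.3661]
eef_rot: [0.001, 0.998, 0.064, 0.002]
wrist_force: [-0.4, 0.1, -0.2]
opening: 1.001
```

```bash
python3 p.py .4545 .249 .214 97.2;python3 - <<'E'
from m import *
c=snap('side','s5');tins(c); c=snap('top','t5');tins(c)
E
```

```text
t 21.7 pos [0.4537 0.2491 0.3661] jaw -82.61 open 1.001 F [-0.44  0.1  -0.18] T [-0.023  0.019 -0.017] q [ 0.27  0.09  1.79 -0.    1.26  1.72]
shift units [ 6.000e-03 -2.000e-03  3.043e+00]
turn units [ 0.015 -0.022  0.024]
shift in turned axes [0.015 0.004 3.043]
tin [538.1  53.8] [ 9.5 58.9] ang 26.7 z 0.0776 77 uv [287 232  12  23]
tin [454.5 248.7] [57.7 60.3] ang 7.7 z 0.0792 1062 uv [303 316  33  33]
tin [513.6  40.3] [60.2 57.9] ang 28.3 z 0.0792 430 uv [276 181  27  27]
tin [ 512.3 -277. ] [58.1 58.6] ang 54.1 z 0.0788 403 uv [389 184  26  27]
tin [454.8 239.4] [59.8 38.1] ang 7.1 z 0.079 257 uv [210 203  16  21]
```

Emit:
{"method": "drive_tool", "body": {
  "commands": [
    [[0.01,0,0.44,0.01,-0.02,0.02,0],[0,0,0.5,0,0,0,0],[0,0,0.5,0,0,0,0],[0,0,0.5,0,0,0,0],[0,0,0.5,0,0,0,0],[0,0,0.4,0,0,0,0],[0,0,0.16,0,0,0,0],[0,0,0,0,0,0,0]]
  ]
}}

```text
time_s: 22.6
eef_pos: [0.4548, 0.2467, 0.2146]
eef_rot: [0.001, 0.998, 0.06, -0.001]
wrist_force: [-0.8, 0.4, 0.7]
opening: 1.0
```

```bash
python3 p.py .4547 .2487 .214 97.2
```

```text
t 22.6 pos [0.4548 0.2467 0.2146] jaw -83.08 open 1.0 F [-0.83  0.37  0.7 ] T [0.014 0.024 0.011] q [ 0.27  0.32  1.88 -0.    0.95  1.72]
shift units [ 0.003 -0.041  0.011]
turn units [ 0.006  0.02  -0.035]
shift in turned axes [ 0.003 -0.041  0.011]
```

Emit:
{"method": "drive_tool", "body": {
  "commands": [
    [[0,-0.03,0,0,0.02,-0.02,80],[0,0,0,0,0,0,160],[0,0,0,0,0,0,255],[0,0,0,0,0,0,255],[0,0,0,0,0,0,255],[0,0,0,0,0,0,255],[0,0,0,0,0,0,255],[0,0,0,0,0,0,255]]
  ]
}}

```text
time_s: 23.4
eef_pos: [0.4554, 0.2495, 0.2169]
eef_rot: [0.0, 0.998, 0.063, 0.003]
wrist_force: [-0.5, -2.8, 6.8]
opening: 0.694
```

Emit:
{"method": "drive_tool", "body": {
  "commands": [
    [[0,0,-0.1,0,0,0,255],[0,0,-0.3,0,0,0,255],[0,0,-0.5,0,0,0,255],[0,0,-0.6,0,0,0,255],[0,0,-0.6,0,0,0,255],[0,0,-0.6,0,0,0,255],[0,0,-0.4,0,0,0,255],[0,0,-0.2,0,0,0,255],[0,0,0,0,0,0,255],[0,0,0,0,0,0,255]]
  ]
}}

```text
time_s: 24.4
eef_pos: [0.4536, 0.2494, 0.3789]
eef_rot: [0.0, 0.998, 0.063, -0.0]
wrist_force: [-0.6, 0.6, -6.7]
opening: 0.694
```

```bash
python3 p.py .6705 .0545 .385 97.2;python3 - <<'E'
from m import *
for n,z in(('t0',.012),('s0',.012)):
    c=load(n);P=cloud(c);h=cv2.cvtColor(c['pixels'],cv2.COLOR_RGB2HSV)
    d=np.hypot(P[...,0]-.671,P[...,1]-.055)
    m=(d<.075)&(h[...,2]>110)&(P[...,2]>.006)&(P[...,2]<.02)
    k,l,s,_=cv2.connectedComponentsWithStats(m.astype(np.uint8));i=1+s[1:,4].argmax()
    print(n,cv2.minEnclosingCircle((P[l==i][:,:2]*1000).astype(np.float32)),np.median(P[l==i],0))
for i in range(2): ctrl.camera('side'); print(ctrl.get_obs()['wrist_force'].round(2))
E
```

```text
t 24.4 pos [0.4536 0.2494 0.3789] jaw -82.79 open 0.694 F [-0.6   0.59 -6.66] T [ 0.015 -0.022  0.018] q [ 0.27  0.08  1.78 -0.    1.29  1.72]
shift units [ 3.815  4.411 -0.12 ]
turn units [0.005 0.002 0.001]
shift in turned axes [ 3.816  4.41  -0.122]
t0 ((672.8954467773438, 54.252838134765625), 48.59276580810547) [0.67261622 0.05277579 0.01230913]
s0 ((673.7899780273438, 51.00718688964844), 49.38092803955078) [0.67306162 0.05243746 0.01188651]
[-0.93 -0.19 -5.75]
[-0.65 -0.29 -6.28]
```

Emit:
{"method": "drive_tool", "body": {
  "commands": [
    [[0.2,0.22,0,0,0,0,255],[0.4,0.46,0,0,0,0,255],[0.52,0.6,0,0,0,0,255],[0.52,0.6,0,0,0,0,255],[0.52,0.6,0,0,0,0,255],[0.52,0.6,0,0,0,0,255],[0.52,0.6,0,0,0,0,255],[0.4,0.46,0,0,0,0,255],[0.22,0.24,0,0,0,0,255],[0.04,0.05,0,0,0,0,255]]
  ]
}}

```text
time_s: 25.5
eef_pos: [0.6749, 0.051, 0.3789]
eef_rot: [0.0, 0.998, 0.061, 0.0]
wrist_force: [-0.2, 0.7, -5.2]
opening: 0.694
```

Emit:
{"method": "drive_tool", "body": {
  "commands": [
    [[0,0,0,0,0,0,255],[0,0,0,0,0,0,255],[0,0,0,0,0,0,255]]
  ]
}}

```text
time_s: 25.8
eef_pos: [0.6729, 0.0548, 0.3806]
eef_rot: [-0.0, 0.998, 0.063, 0.001]
wrist_force: [-0.4, -1.0, -6.1]
opening: 0.695
```

```bash
python3 p.py .673 .0535 .38 97.2;python3 - <<'E'
from m import *
c=snap('top','t6');tins(c);c=snap('side','s6')
P=cloud(c);h=cv2.cvtColor(c['pixels'],cv2.COLOR_RGB2HSV)
m=(h[...,0]>12)&(h[...,0]<26)&(h[...,1]>120)&(abs(P[...,0]-.673)<.06)&(abs(P[...,1]-.053)<.07)
q=P[m];print(len(q),q.min(0),q.max(0),np.percentile(q,[1,99],axis=0))
E
```

```text
t 25.8 pos [0.6729 0.0548 0.3806] jaw -82.73 open 0.695 F [-0.35 -1.03 -6.08] T [ 0.01   0.07  -0.017] q [-0.09  0.42  1.36  0.    1.37  1.35]
shift units [-0.001  0.026  0.012]
turn units [ 0.001 -0.01   0.009]
shift in turned axes [-0.001  0.026  0.012]
tin [514.   40.4] [60.9 58.2] ang 28.3 z 0.0792 402 uv [280 181  23  27]
tin [ 512.1 -276.9] [57.1 58.2] ang 56.5 z 0.0792 401 uv [389 184  26  27]
1089 [0.63903917 0.02272829 0.16725309] [0.70556922 0.11986454 0.37974755] [[0.63998071 0.0269559  0.16954446]
 [0.70268875 0.08738052 0.36154515]]
```

View pics/s6.png

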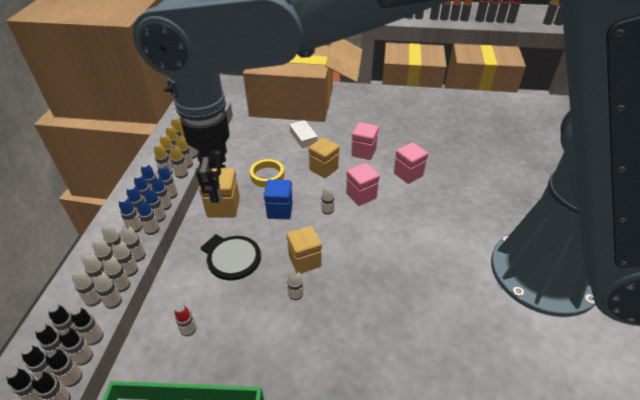

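The full tin is held upright at (220,195). Its underside is at about 0.165 m, 15 cm above the plate, and centred to about 2 mm. The other goods are undisturbed. I let it settle, then hand in.

Emit:
{"method": "drive_tool", "body": {
  "commands": [
    [[0,0,0,0,0,0,255],[0,0,0,0,0,0,255],[0,0,0,0,0,0,255],[0,0,0,0,0,0,255],[0,0,0,0,0,0,255],[0,0,0,0,0,0,255]]
  ]
}}

```text
time_s: 26.5
eef_pos: [0.6735, 0.0539, 0.3808]
eef_rot: [0.0, 0.998, 0.063, 0.001]
wrist_force: [-0.1, 0.4, -5.1]
opening: 0.693
```

```bash
python3 p.py .673 .0535 .38 97.2; python3 -c "
from bench import ctrl
print(abs(ctrl.get_obs()['dq']).max(), ctrl.hand_in())"
```

```text
t 26.5 pos [0.6735 0.0539 0.3808] jaw -82.8 open 0.693 F [-0.06  0.41 -5.13] T [-0.013 -0.044 -0.027] q [-0.1   0.42  1.35  0.    1.37  1.35]
shift units [-0.01   0.006  0.016]
turn units [ 0.003 -0.015  0.   ]
shift in turned axes [-0.01   0.006  0.016]
the job is handed in; nothing more can be done
0.001827596719662638 None
```

I hefted the tins left, middle, right at about 5.7, 2.3 and 2.65 N, and set each back upright within about 2 mm of where it stood. The left tin is the full one. I picked it up again and handed in at 26.5 s while holding it over the reading plate.

In the last checks the tin was upright and still, about 1 mm off the plate's centre. Its underside was about 15 cm above the plate, and the grip was steady. The last picture showed the bottles and other goods in place, though I did not re-measure their positions. No check failed. The wrist force reading wanders by about 1 N, well below the 3 N gap between the tins.

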